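# Tilt the painting board and clamp it

### The arm

A 6-joint arm with a two-finger parallel gripper is mounted at the origin on the work surface. World frame = base frame: x ahead of the robot, y to its left, z up, the work surface at z = 0. Lengths are in mm, angles in rad, forces in N, time in s.
With the tool pointing down it reaches from about 250 to 800 mm from the base axis. Payload 8.5 kg.
Tool frame: the origin (TCP) lies midway between the tips of the shut fingers; the grasp point (between the pads) lies 19 mm behind it; z points along the fingers, y is the line along which they close (so a half turn about z gives the same grasp; the last joint's range is limited). The gripper opens to 85 mm and grips with 20 to 120 N. Pads are 22 mm wide; open, the fingers measure 114 mm over their backs; the gripper's body (76 mm by 85 mm) begins 54 mm behind the grasp point. The pads swing forward as they close: fully open they stand 13 mm farther back than shut.
Start: joints at [-1.312, 0.238, -0.013, 1.319, 0, 1.571], TCP at [134.345, -507.474, 231.276] pointing down, gripper open.
Joint ranges: [-2.66, 2.66], [-1.03, 1.9], [-1.14, 1.46], [-1.82, 2.27], [-1.45, 1.34], [-3.14, 3.14]. Speed limits (rad/s): [2.22, 2.22, 2.79, 3.14, 3.14, 3.14].

### API

Orientations are given as [roll, pitch, yaw] about the fixed x, y, z axes, in that order (R = Rz(yaw) Ry(pitch) Rx(roll)).
In Python, from rig import env gives the robot as it stands. The module is installed in compiled form; this text tells all that it offers.
- The arm moves only by the shell command python3 -m pendant 'ROWS' [FORCE]. ROWS is JSON, a list of rows, each an object with "angular": the turn, a rotation vector about the tool's x, y, z in rad, a list of three; "delta_pos": the shift along the tool's x, y, z in cm, a list of three; "fingers": the closure, from -1 (fully open) to 1 (shut). In form: [{"angular": [ax, ay, az], "delta_pos": [x, y, z], "fingers": fingers}, ...]. A call has 1 to 12 rows; each row is the pose to reach, as a shift and turn from the pose commanded when the call began, along the tool's axes at that moment; what a row does not reach only later rows make up. A row lasts 1/12 s, in which the tool goes at most 41.7 mm and 7.16 degrees, less where a joint would pass 70% of its speed; a pose out of reach is approached as far as the arm can. A call with a gripper value outside its range is refused whole. The fingers move at their own pace and stop on an object; FORCE is the grip in N (left out, the last holds). Time passes only in rows, so rows that repeat a pose let the fingers close. It gives the time, the measured TCP pose, the force, the opening and the grip force at its end, in the units of the state.
- env.observe(): the state, without advancing time (a new reading comes with each control period).
- env.camera(name): name is "scene" or "top"; returns (picture, depth): 384x512x3 uint8, blue, green, red; 384x512 float32, mm along the optical axis (not along the pixel's ray), 0 where there is no reading.
- env.get_calibration(name): a dict with "fx", "fy", "cx", "cy" (pixels), "k1" (the pictures are not rectified: a ray, as slopes to the right and down, at radius r is drawn at 1 + k1 r^2 times it, then the intrinsics apply), "R" (3x3) and "t" (3): a world point X has camera coordinates R X + t. Camera axes: x right, y down, z forward; pixel columns grow to the right and rows downward; lengths in mm; the calibration is good to about 2 mm. A picture is of the moment at which its call begins. get_calibration takes no time and is no camera call.
- env.finish_job(): hands the job in; it is judged then, once.
The state is a dict: "t": time; "qpos": joint angles; "dq": joint speeds; "tau": joint torques, N m; "eef_pos": TCP position; "eef_rot": TCP orientation; "ft_force": force on the tool from outside, world axes, zero at the start; "ft_torque": the same for the moment, N m; "grip_width": finger opening in mm; "finger_force": force on a finger pad.
Only numpy, scipy, OpenCV 4.12 (cv2) and the standard library are available. Lean on these libraries where they do the work, as an engineer would, in place of code of your own. Each camera call takes 0.05 s, during which the arm holds its last target. There are 200 camera calls.

### The job

Tilt the painting board so that its washes will run: take the wooden wedge out of its holder, lay it down and slide it, thin end first, under the board's free front edge until the top of that edge is level with the small steel pointer. Then let go of the wedge and screw the clamp knob on the bridge clockwise until it is fully home, so that the board stays pinned on the wedge at that height.

Things in the scene. Friction and masses are not known exactly. Their poses are not given: they have to be found in the camera images.
- mouth (a point): Point on the table directly under the middle of the board's free front edge, where the wedge goes in. +y runs horizontally under the board from front edge to hinge, +x along the front edge, z up. Under the board a lane is free at x within +-90 mm, with bare table as its floor. The wooden stand round it is fixed.
- board: Plywood painting board, 240 x 240 x 12 mm, 0.45 kg, small watercolour on its rear half. Origin: on the hinge at its rear edge, on its underside, mid-width; its -y points to the free front edge 240 mm away, z up. At rest it lies level on two low rails, underside 10 mm above the table; the free edge can be lifted, with about 2.2 N.
- board_edge (a point): Top front corner of the board on the pointer's side (118 mm to +x of the mouth), on the upper face; 22 mm above the table at rest. Moves with the board. The underside of the front edge is 12 mm below it.
- pointer: Dark steel height pointer on a thin upright rod at the board's front corner: a flat blade 18 mm long, 2 mm thick, just in front of the edge. Origin: inner tip of the blade, mid-thickness; its height is the height mark, 28 to 34 mm above the table. The board is at the mark when its top front edge is level with the blade, within 3 mm.
- knob (a point): On the vertical axis of the clamp screw's round knurled aluminium knob (36 mm across, 30 mm tall), 10 mm below the knob's top. It stands 60 mm to +y of the mouth on a wooden bridge (26 mm wide, 52 to 66 mm above the table) across the board. Home, the knob sits on a brass collar (24 mm across, top at 80 mm) and this point is 100 mm above the table.
- screw (a joint): Angle of the clamp screw, rad, growing as the knob turns clockwise seen from above: 0 up, 7.8 fully home (hard stop); starts at 0 to 1.0. It sinks 9 mm per full turn, takes about 0.05 N m and stays where left. Home: within 0.4 rad of the stop. Its sprung rubber pad then presses the board with about 4 to 11 N; at the start it clears even a raised board.
- wedge: Pale wooden wedge, 170 mm long, 34 mm wide, 29 mm thick at the heel, tapering evenly to 4 mm at the tip; 0.05 to 0.1 kg. Origin: centre of the heel's end face. +z from heel to tip, y across the width, x across the thickness: flat face at x +14.5 mm, sloping face at -14.5 mm (heel) to +10.5 mm (tip). Either broad face may lie down. Starts upright in the holder.
- holder: Fixed dark wooden block, 72 x 74 mm, 36 mm high, with one upright pocket 30 mm deep (floor 6 mm above the table) in which the wedge's heel stands with about 1.5 mm play, axes alike. Origin: centre of its underside.

How it is judged (in metres and radians):
On the way, in this order (a step that is already met when the one before it is completed fails the run):
1. the wedge holds the board's top front edge level with the pointer (within 3 mm) while the clamp screw is still off the board (z of board_edge in the frame of pointer between -0.003 and 0.003 m and contact force between wedge and board above 0.5 N and value of joint screw below 1.5 rad), for 0.2 s.
2. the clamp screw is turned fully home (value of joint screw above 7.4 rad), for 0.2 s.
At the end, for the whole second after the job is handed in: The board rests on the wedge with its top front edge level with the pointer within 3 mm, the clamp screw is home (within 0.4 rad of its stop at 7.8), and the wedge is at rest and released (z of board_edge in the frame of pointer between -0.003 and 0.003 m and contact force between wedge and board above 0.5 N and value of joint screw above 7.4 rad and linear speed of wedge below 0.01 m/s); the robot touches nothing.
It also fails if it takes over 72 s, if anything falls off the work surface, if the arm or the gripper's body presses on something with over 40 N, if the wrist force passes 120 N, or if a joint passes its speed limit or range.

## Working session

There is one attempt and no reset: what is moved stays moved. The work goes in short steps, Python scripts to look and compute and a shell command to move; the robot and the scene stay as the last step left them, time stands still between calls to the robot, and variables do not carry over. Pictures are saved under pics/ and viewed, at most 10 in all, crops included, and the job is handed in when it is done.

```bash
mkdir -p pics; cat > h.py <<'E'
import numpy as np, cv2
from rig import env
def grab(n,f=None):
    p,d=env.camera(n); np.savez('%s.npz'%n,p=p,d=d)
    if f: cv2.imwrite('pics/'+f,p)
    return p,d
def load(n):
    z=np.load('%s.npz'%n); return z['p'],z['d']
def world(n,d,u=None,v=None):
    c=env.get_calibration(n); K=np.array([[c['fx'],0,c['cx']],[0,c['fy'],c['cy']],[0,0,1]])
    if u is None: v,u=np.mgrid[0:384,0:512]
    u=np.asarray(u,float);v=np.asarray(v,float)
    q=cv2.undistortPoints(np.stack([u.ravel(),v.ravel()],1)[:,None],K,np.array([c['k1'],0,0,0.]))[:,0]
    z=np.asarray(d,float).ravel()
    X=np.c_[q*z[:,None],z]
    return ((X-np.array(c['t']))@np.array(c['R'])).reshape(u.shape+(3,))
def proj(n,X):
    c=env.get_calibration(n); K=np.array([[c['fx'],0,c['cx']],[0,c['fy'],c['cy']],[0,0,1]])
    return cv2.projectPoints(np.asarray(X,float).reshape(-1,3),cv2.Rodrigues(np.array(c['R']))[0],np.array(c['t'],float),K,np.array([c['k1'],0,0,0.]))[0][:,0]
E
python3 - <<'E'
from h import *
for n in('scene','top'):
    grab(n,n+'0.png'); c=env.get_calibration(n); print(n,c['fx'],c['k1'],-np.array(c['R']).T@np.array(c['t']))
print(env.observe())
E
```

```text
scene 424.7899884100407 -0.08371789870408193 [1147.50102164  602.78112344  819.30160297]
top 396.63911982649927 0.048471860185117004 [ 491.79170978  -21.49383849 1184.13068969]
{'t': 0.1, 'qpos': array([-1.31200319e+00,  2.38746624e-01, -1.41187918e-02,  1.31919050e+00,
        2.61726569e-05,  1.57081929e+00]), 'dq': array([-8.22211153e-04, -1.69449630e-03,  1.57610965e-03, -6.31279912e-04,
       -1.46152422e-03, -6.70251059e-06]), 'tau': array([-8.35409664e-04, -5.39719319e+01,  3.47000706e+01,  1.34135221e-02,
       -8.20586342e-05, -1.43304572e-05]), 'eef_pos': array([ 134.27502483, -507.18422133,  230.74826835]), 'eef_rot': array([-3.14033306e+00, -2.61437108e-05,  2.58770137e-01]), 'ft_force': array([ 0.12019098,  0.4849566 , -0.35661783]), 'ft_torque': array([-0.02771325,  0.00145742, -0.02492245]), 'finger_force': 0.0, 'grip_width': 85.24303750692249}
```

View pics/scene0.png

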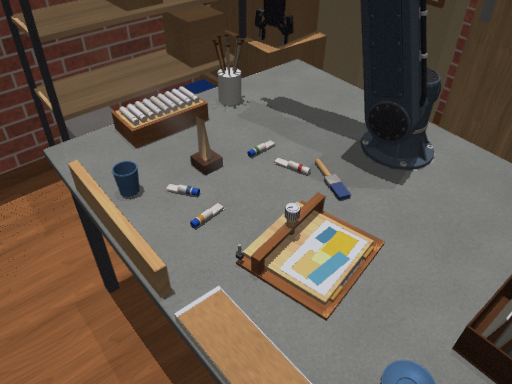

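View pics/top0.png

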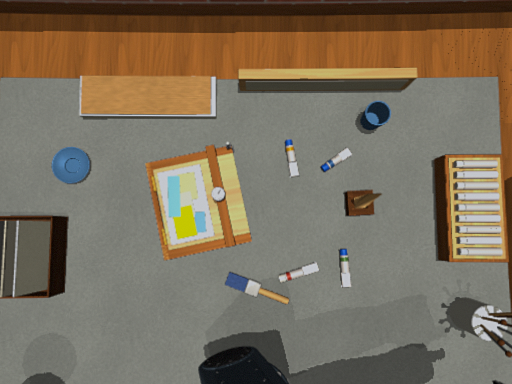

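The top view shows the board at left (knob (219,194), pointer (228,147), front edge from about (235,150) to (250,240)). The wedge stands in its holder at (360,203), with paint tubes between the two at (291,158) and (335,160).

```bash
python3 - <<'E'
from h import *
p,d=load('top'); W=world('top',d); ok=d>0
def reg(v0,v1,u0,u1,z0,z1,P=W,o=ok):
    m=np.zeros(o.shape,bool); m[v0:v1,u0:u1]=1
    return m&o&(P[...,2]>z0)&(P[...,2]<z1)
print('table z',np.median(W[230:250,380:400,2]))
m=reg(185,222,340,385,28,44); q=W[m][:,:2]; print('holder',len(q),cv2.minAreaRect(q.astype(np.float32)),q.mean(0))
for a,b in((60,90),(90,120),(120,150),(150,172),(168,185)):
    m=reg(180,222,340,390,a,b); q=W[m]; print(a,len(q),q.mean(0) if len(q) else '')
m=reg(182,206,210,232,95,130); q=W[m]; print('knob',len(q),q.mean(0),q[:,2].max(), cv2.minAreaRect(q[:,:2].astype(np.float32)))
m=reg(140,265,200,260,56,75); q=W[m]; r=cv2.minAreaRect(q[:,:2].astype(np.float32)); print('bridge',np.median(q[:,2]),r)
m=reg(140,265,140,260,15,30); print('board/stand', np.histogram(W[m][:,2],10))
# pointer
m=reg(138,158,220,238,25,80); print('ptr',np.c_[np.argwhere(m),W[m]].round(0)[:40])
# tubes
for n,(v0,v1,u0,u1) in dict(t1=(135,182,280,303),t2=(145,176,316,356),t3=(258,286,275,322),t4=(245,290,335,355)).items():
    m=reg(v0,v1,u0,u1,6,40); q=W[m]; print(n,len(q),cv2.minAreaRect(q[:,:2].astype(np.float32)),q[:,2].max(),q[:,:2].min(0),q[:,:2].max(0))
s=cv2.resize(p[130:270,200:400],None,fx=4,fy=4,interpolation=cv2.INTER_CUBIC); cv2.imwrite('pics/c1.png',s)
E
```

```text
table z -0.5543639399253417
holder 474 ((566.5603637695312, -321.12890625), (74.45562744140625, 74.35424041748047), 2.291142702102661) [ 563.9929897  -316.81342799]
60 43 [ 567.11138037 -315.21204581   75.22508946]
90 44 [ 570.09951077 -316.01809055  104.88088567]
120 40 [ 573.71052755 -315.99498121  133.495157  ]
150 32 [ 576.80049351 -317.83204026  160.17497684]
168 29 [ 579.52190969 -318.7530766   174.75046008]
knob 152 [586.14148326  81.20609655 119.04961881] 126.1400633275335 ((586.8386840820312, 81.9561538696289), (34.907588958740234, 34.57160568237305), 45.02313232421875)
bridge 65.60159444600077 ((587.6275634765625, 82.16669464111328), (296.7031555175781, 64.58101654052734), 3.597376823425293)
board/stand (array([  63,  132,  448,  965, 1448, 1427, 1008,  428,  139,   33]), array([15.00073439, 16.44675234, 17.8927703 , 19.33878826, 20.78480622,
       22.23082417, 23.67684213, 25.12286009, 26.56887805, 28.014896  ,
       29.46091396]))
ptr [[142. 226. 737.  65.  70.]
 [142. 227. 737.  62.  69.]
 [142. 228. 738.  59.  67.]
 [143. 227. 735.  62.  68.]
 [143. 228. 735.  59.  68
[... 1007 characters left out ...]
109.81303405761719, 43.391197204589844), 5.40638542175293) 30.02082970306548 [ 646.98884822 -152.8877047 ] [ 757.20075083 -107.16611595]
t2 271 ((696.3651123046875, -258.4122314453125), (88.74677276611328, 71.63337707519531), 87.71438598632812) 29.0139586840809 [ 658.9350687  -303.44131855] [ 731.01443887 -213.1719648 ]
t3 343 ((374.2347412109375, -139.27725219726562), (48.36362075805664, 118.52068328857422), 17.799671173095703) 27.589676394321497 [ 336.86580565 -200.53096184] [396.13382377 -83.5568419 ]
t4 316 ((381.82989501953125, -276.9659118652344), (120.46128845214844, 26.567649841308594), 3.2989394664764404) 27.786915054528293 [ 321.52208403 -292.56236976] [ 442.59229564 -262.16833208]
```

View pics/c1.png

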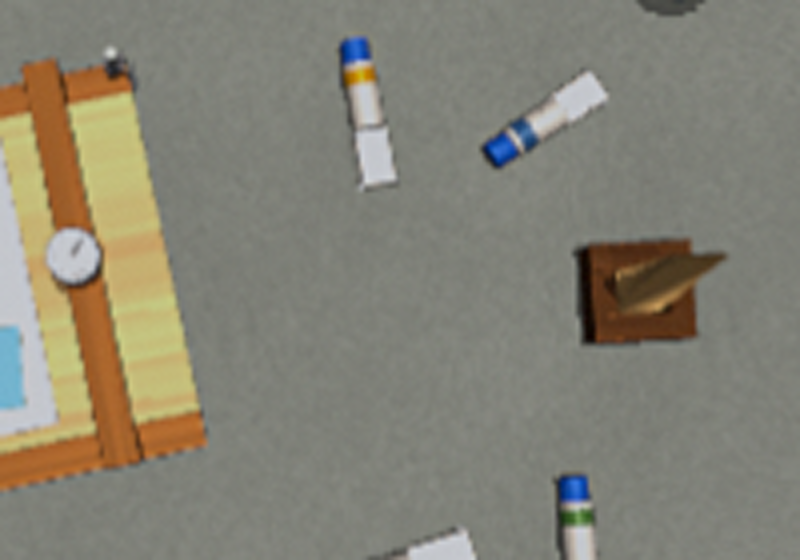

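The crop shows the wedge in its holder with the flat face on the far (+x) side and its width along world y. The tubes' white ends lie near (375,170) and (580,95) in the crop, and the board's front edge runs (130,90)–(205,430).

Next I'll average frames to fix the mouth frame and the pointer height.

```bash
python3 - <<'E'
from h import *
for n in('scene','top'):
    P=[];D=[]
    for i in range(12):
        p,d=env.camera(n); P.append(p.astype(float)); D.append(np.where(d>0,d,np.nan))
    np.savez(n+'_avg.npz',p=np.mean(P,0),d=np.nanmedian(D,0)); 
p=np.load('scene_avg.npz')['p'].astype(np.uint8)
print(env.observe()['t'], proj('scene',[[735,55,30],[598,23,22],[586,82,100]]))
cv2.imwrite('pics/c2.png',cv2.resize(p[235:285,222:292],None,fx=11,fy=11,interpolation=cv2.INTER_CUBIC))
z=np.load('top_avg.npz'); W=world('top',z['d'])
# front edge from top: colour/height step between board (22) and table
for v in range(160,236,8):
    row=W[v,225:262]; k=np.where(row[:,2]>12)[0]; 
    print(v,225+k.max(),row[k.max()].round(1))
m=np.zeros((384,512),bool); m[182:206,208:232]=1; m&=(W[...,2]>108); q=W[m]; print('knob',q.mean(0),np.median(q[:,2]),cv2.minEnclosingCircle(q[:,:2].astype(np.float32)))
for v in range(140,156): print(v,W[v,224:238].round(0)[:,2].astype(int))
S=world('scene',np.load('scene_avg.npz')['d']);np.set_printoptions(linewidth=200)
print('scene z'); 
for v in range(242,266,1): print(v,S[v,232:252,2].round(0).astype(int))
E
```

```text
1.3 [[237.79237445 254.33621515]
 [271.2011926  224.42694098]
 [291.83787713 213.03807059]]
160 234 [693.7  44.6  21.4]
168 236 [669.7  38.7  21.6]
176 237 [645.7  35.6  23. ]
184 239 [622.1  29.7  21.6]
192 241 [598.4  23.8  21.3]
200 242 [574.8  20.9  21.7]
208 244 [551.3  15.   21.6]
216 246 [527.8   9.1  21.3]
224 248 [504.4   3.3  21.5]
232 247 [481.2   6.2  21. ]
knob [586.64366842  81.79693319 120.20437457] 120.5385476863222 ((586.1051635742188, 82.07525634765625), 18.32137107849121)
140 [-1  0  1 -2  0  0  0 -1 -1  1 -2  0 -2  0]
141 [-1 -1  0  0 -1 -1  0  0  1  0  0 -1 -1 -1]
142 [ 0 -2 71 70 69  1  0 -2  0 -1  0 -1  0 -1]
143 [ 0 -1  0 70 70 57 37  0  1  1 -1  0  0  0]
144 [-1  0 37 65 65 53 38  0 -1 -1 -1  0  1  0]
145 [ 0  0 38 47 51 45 37  8 31  1  0 -1  0  0]
146 [10  9 38 39 38 38 38 37 -1 33  0 -1  0  0]
147 [10  9 10 37 36 34 32 28  0 32  0  0  1  0]
148 [ 9 10  9 27  9 11 10 10  0 33 -1  2 -1 -1]
149 [10 11 11 10  9 10 11 10  9 34  0  0  1  0]
150 [ 9 11 10 10 10  9 11 10  9 33 33  0 -1 -1]
151 [ 8 10  9 10  9 10  9 10  9  0 -1 -1 -1  0]
152 [10  9  9  9  8  9 10 10
[... 1055 characters left out ...]
 37 38 37 37 33 12 14 16 19 22 21 22 65]
256 [-2  1 -1 -1 30 34 35 37 37 36 33 30 10 10 12 14 18 19 23 64]
257 [ 0 -1  0  0 27 30 32 34 35 32 30 10  8 11 10 10 14 15 19 60]
258 [ 0  0  0  0  1  0 27 31 31 28 10 10 10  9  9 10  9 11 14 56]
259 [-1  0  0 -1  0  0 20 26 28  9 10 10 10 10 10 11  9 10 10 53]
260 [-1  0 -1  1 -1 10 16 18 17 10  9 10 10 10  9  9  9  9 11 49]
261 [ 0  0  1  0 10 10 13 14 15 10 11 10  9 10 10 10 10 10 11 46]
262 [ 1 -1 -1  1  7 10  9 11 11 10 10 10 10 10 11 10 10  9 11 42]
263 [-1  0  0 -1  3  6  9 10 10  9  9  9 10 10 10  9  9  9 10 39]
264 [ 0  0  0  0 -1  2  5  6  9 11 10 10 10  9  9  9 10 10 10 35]
265 [ 0 -1  0 -1  0  0  0  4  5  8 10 10 10 10 10  9 10 10 10 32]
```

View pics/c2.png

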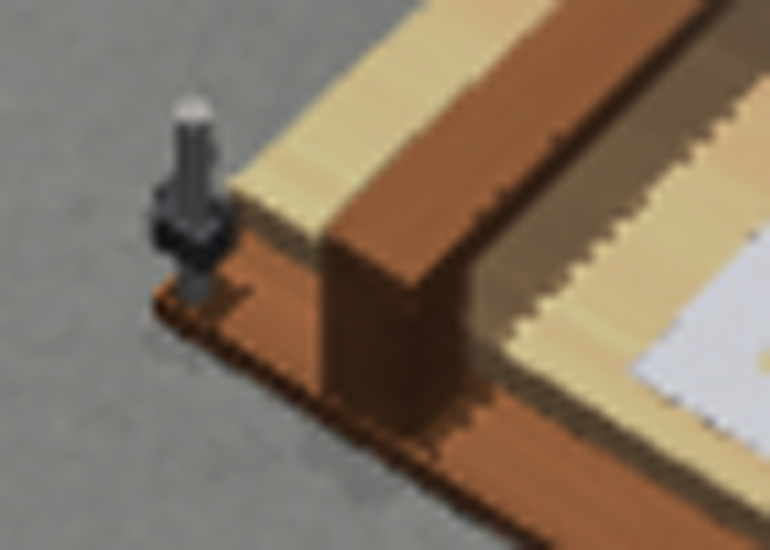

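The pointer blade is at (235–236,251) in the scene picture. Its top reads about 33 mm, so the mark is about 32 mm and the wedge needs to go in about 109 mm. The mouth is near (599,23), with a yaw of about 0.21.

```bash
cat >> h.py <<'E'
from scipy.spatial.transform import Rotation as Ro
def Rt(z,x):
    z=np.array(z,float);z/=np.linalg.norm(z);x=np.array(x,float);x-=z*(x@z);x/=np.linalg.norm(x);return np.c_[x,np.cross(z,x),z]
def go(pos,R):
    o=env.observe(); A=Ro.from_euler('xyz',o['eef_rot']).as_matrix()
    print('dpos cm',(A.T@(np.array(pos)-o['eef_pos'])/10).round(2),'ang',Ro.from_matrix(A.T@R).as_rotvec().round(3),'t',o['t'])
def down(a): # tool down, tool x pointing along heading a
    return Rt([0,0,-1],[np.cos(a),np.sin(a),0])
def flat(a): # tool horizontal pointing along a, tool x up
    return Rt([np.cos(a),np.sin(a),0],[0,0,1])
E
python3 - <<'E'
from h import *
z=np.load('top_avg.npz'); W=world('top',z['d'])
S=world('scene',np.load('scene_avg.npz')['d'])
for P in(W,S):
    m=(abs(P[...,0]-566)<60)&(abs(P[...,1]+318)<60)
    q=P[m&(abs(P[...,2]-36)<2.5)][:,:2].astype(np.float32); print('holder',len(q),cv2.minAreaRect(q))
    for a in range(50,180,20):
        q=P[m&(abs(P[...,2]-a)<10)]; 
        if len(q): print(a,len(q),q[:,:2].min(0).round(1),q[:,:2].max(0).round(1))
    q=P[m&(P[...,2]>172)]; print('tip',q.round(1).tolist())
go([490,-319,95],flat(0.03))
E
```

```text
holder 450 ((566.631103515625, -321.55633544921875), (74.48735809326172, 72.99491119384766), 2.605564594268799)
50 30 [ 558.1 -337.2] [ 580.9 -304.2]
70 30 [ 562.2 -338.6] [ 579.1 -304.3]
90 29 [ 564.1 -337. ] [ 581.  -304.1]
110 30 [ 567.8 -338.3] [ 581.1 -304.2]
130 24 [ 569.6 -337.1] [ 580.3 -304.4]
150 29 [ 573.1 -335.5] [ 581.2 -304.1]
170 42 [ 576.4 -337.3] [ 581.4 -304.3]
tip [[581.0, -305.4, 174.9], [580.9, -307.7, 176.0], [580.9, -310.4, 175.4], [580.9, -312.7, 175.8], [580.9, -315.4, 175.3], [580.9, -317.8, 175.7], [580.9, -320.4, 175.4], [580.9, -323.0, 175.1], [580.8, -325.3, 176.1], [580.8, -328.0, 175.4], [580.8, -330.4, 175.8], [580.9, -333.2, 175.0], [580.8, -335.6, 175.2], [578.4, -305.4, 174.9], [578.4, -307.9, 175.0], [578.3, -310.3, 175.4], [578.3, -312.7, 175.9], [578.3, -315.2, 175.9], [578.2, -317.5, 176.5], [578.4, -320.5, 174.9], [578.3, -323.0, 175.1], [578.3, -325.5, 175.1], [578.5, -328.5, 173.5], [578.5, -331.3, 172.4], [578.4, -333.5, 173.5], [578.5, -336.4, 172.3]]
holder 225 ((567.3357543945312, -323.74212646484375), (73.18316650390625, 76.17790985107422), 2.2708983421325684)
50 63 [ 558.  -339.5] [ 582.1 -305.7]
70 66 [ 560.7 -340.4] [ 582.4 -305.7]
90 57 [ 563.9 -339.8] [ 582.5 -305.7]
110 60 [ 567.6 -341.4] [ 582.5 -305.2]
130 53 [ 570.2 -339. ] [ 582.5 -306.2]
150 52 [ 571.9 -340.4] [ 582.7 -306. ]
170 44 [ 574.9 -338.2] [ 583.4 -305.2]
tip [[581.5, -338.2, 174.3], [579.7, -335.6, 174.8], [582.8, -336.4, 172.2], [582.8, -330.9, 174.8], [580.5, -329.1, 174.7], [582.6, -326.2, 173.5], [580.6, -323.9, 173.8], [579.5, -320.1, 175.2], [578.5, -316.3, 176.6], [580.6, -318.8, 172.8], [580.9, -312.9, 175.8], [580.1, -308.6, 177.5], [577.2, -307.9, 176.8], [580.7, -308.1, 174.6], [577.7, -307.5, 173.8]]
dpos cm [39.2  -9.11 13.63] ang [-0.18   1.563  0.18 ] t 1.3
```

```bash
python3 - <<'E'
from h import *
go([450,-321,130],flat(0.01))
E
R='x'; python3 -m pendant '[{"angular":[0,0.7,0],"delta_pos":[15,-9,0],"fingers":-1},{"angular":[0,0.7,0],"delta_pos":[15,-9,0],"fingers":-1},{"angular":[0,0.7,0],"delta_pos":[15,-9,0],"fingers":-1},{"angular":[0,0.7,0],"delta_pos":[15,-9,0],"fingers":-1},{"angular":[0,0.7,0],"delta_pos":[15,-9,0],"fingers":-1},{"angular":[0,0.7,0],"delta_pos":[15,-9,0],"fingers":-1},{"angular":[0,0.7,0],"delta_pos":[15,-9,0],"fingers":-1},{"angular":[0,0.7,0],"delta_pos":[15,-9,0],"fingers":-1}]' 30
python3 - <<'E'
from h import *
o=env.observe(); print(o['qpos'])
go([450,-321,130],flat(0.01))
go([480,-321,88],flat(0.01))
E
```

```text
dpos cm [35.29 -9.95 10.13] ang [-0.195  1.562  0.195] t 1.3
t: 1.97
eef_pos: [255.5, -382.5, 230.7]
eef_rot: [-3.14, -0.698, 0.256]
ft_force: [-0.3, -0.6, 0.1]
grip_width: 85.5
finger_force: 0.0
[-1.42192948  0.15060813 -0.31900888  1.19292409  0.69293009  1.43015407]
dpos cm [ 9.13 -0.99 20.81] ang [-0.232  0.868  0.106] t 1.9667
dpos cm [ 8.66 -0.22 25.89] ang [-0.232  0.868  0.106] t 1.9667
```

```bash
python3 -m pendant '[{"angular":[-0.232,0.868,0.106],"delta_pos":[9.1,-1,20.8],"fingers":-1},{"angular":[-0.232,0.868,0.106],"delta_pos":[9.1,-1,20.8],"fingers":-1},{"angular":[-0.232,0.868,0.106],"delta_pos":[9.1,-1,20.8],"fingers":-1},{"angular":[-0.232,0.868,0.106],"delta_pos":[9.1,-1,20.8],"fingers":-1},{"angular":[-0.232,0.868,0.106],"delta_pos":[9.1,-1,20.8],"fingers":-1},{"angular":[-0.232,0.868,0.106],"delta_pos":[9.1,-1,20.8],"fingers":-1},{"angular":[-0.232,0.868,0.106],"delta_pos":[9.1,-1,20.8],"fingers":-1},{"angular":[-0.232,0.868,0.106],"delta_pos":[9.1,-1,20.8],"fingers":-1},{"angular":[-0.232,0.868,0.106],"delta_pos":[9.1,-1,20.8],"fingers":-1},{"angular":[-0.232,0.868,0.106],"delta_pos":[9.1,-1,20.8],"fingers":-1}]'
python3 - <<'E'
from h import *
o=env.observe(); print(o['qpos'])
go([480,-321,88],flat(0.01))
E
```

```text
t: 2.8
eef_pos: [432.7, -348.5, 128.7]
eef_rot: [3.028, -1.25, 0.182]
ft_force: [1.2, -0.4, -0.7]
grip_width: 85.4
finger_force: 0.0
[-1.2016198   0.41725243 -1.04575645 -0.63306225  1.13215813  2.32367836]
dpos cm [-2.23 -2.54  5.92] ang [-0.058  0.318  0.046] t 2.8
```

```bash
python3 - <<'E'
from h import *
go([505,-321,92],flat(0.01))
E
python3 -m pendant '[{"angular":[-0.058,0.318,0.046],"delta_pos":[-1,-2.7,8.2],"fingers":-1},{"angular":[-0.058,0.318,0.046],"delta_pos":[-1,-2.7,8.2],"fingers":-1},{"angular":[-0.058,0.318,0.046],"delta_pos":[-1,-2.7,8.2],"fingers":-1},{"angular":[-0.058,0.318,0.046],"delta_pos":[-1,-2.7,8.2],"fingers":-1},{"angular":[-0.058,0.318,0.046],"delta_pos":[-1,-2.7,8.2],"fingers":-1},{"angular":[-0.058,0.318,0.046],"delta_pos":[-1,-2.7,8.2],"fingers":-1}]'
python3 - <<'E'
from h import *
o=env.observe(); print(o['qpos'])
go([505,-321.5,88],flat(0.01))
go([580.5,-321.5,88],flat(0.01))
E
```

```text
dpos cm [-1.08 -2.34  8.17] ang [-0.058  0.318  0.046] t 2.8
t: 3.3
eef_pos: [504.8, -360.3, 104.3]
eef_rot: [3.072, -1.441, 0.124]
ft_force: [0.9, -0.4, -1.2]
grip_width: 85.3
finger_force: 0.0
[-1.08078676  0.90040208 -1.13216963 -1.73247071  1.11777885  2.86119203]
dpos cm [-1.55 -3.88  0.44] ang [-0.045  0.13   0.012] t 3.3
dpos cm [-0.58 -3.46  7.92] ang [-0.045  0.13   0.012] t 3.3
```

```bash
python3 - <<'E'
from h import *
go([535,-321.5,112],Rt([1,0.01,-0.2],[0,0,1]))
E
python3 -m pendant '[{"angular":[-0.045,-0.05,0.012],"delta_pos":[1.1,-3.8,2.8],"fingers":-1},{"angular":[-0.045,-0.05,0.012],"delta_pos":[1.1,-3.8,2.8],"fingers":-1},{"angular":[-0.045,-0.05,0.012],"delta_pos":[1.1,-3.8,2.8],"fingers":-1},{"angular":[-0.045,-0.05,0.012],"delta_pos":[1.1,-3.8,2.8],"fingers":-1},{"angular":[-0.045,-0.05,0.012],"delta_pos":[1.1,-3.8,2.8],"fingers":-1},{"angular":[-0.045,-0.05,0.012],"delta_pos":[1.1,-3.8,2.8],"fingers":-1}]'
python3 - <<'E'
from h import *
o=env.observe(); print(o['qpos'])
go([535,-321.5,112],Rt([1,0.01,-0.2],[0,0,1]))
go([535,-321.5,112],flat(0.01))
E
```

```text
dpos cm [ 1.21 -3.69  3.1 ] ang [-0.044 -0.068  0.016] t 3.3
t: 3.8
eef_pos: [541.3, -339.5, 115.8]
eef_rot: [3.118, -1.383, 0.05]
ft_force: [0.4, 0.3, 0.2]
grip_width: 85.3
finger_force: 0.0
[-0.96595582  0.7899837  -1.1399589  -1.59633281  0.96521486  2.8595336 ]
dpos cm [-0.47 -1.82 -0.51] ang [-0.015 -0.01   0.007] t 3.8
dpos cm [-0.47 -1.82 -0.51] ang [-0.016  0.187  0.006] t 3.8
```

```bash
python3 - <<'E'
from h import *
go([558,-321.5,100],Rt([1,0.01,-0.2],[0,0,1]))
E
python3 -m pendant '[{"angular":[-0.01,0,0.005],"delta_pos":[-1.2,-1.8,2],"fingers":-1},{"angular":[-0.01,0,0.005],"delta_pos":[-1.2,-1.8,2],"fingers":-1},{"angular":[-0.01,0,0.005],"delta_pos":[-1.2,-1.8,2],"fingers":-1},{"angular":[-0.01,0,0.005],"delta_pos":[-1.2,-1.8,2],"fingers":-1}]'
python3 - <<'E'
from h import *
o=env.observe(); print(o['qpos'])
go([580.5,-321.5,100],Rt([1,0.01,-0.2],[0,0,1]))
go([580.5,-321.5,92],Rt([1,0.01,-0.1],[0,0,1]))
E
```

```text
dpos cm [-1.22 -1.76  1.98] ang [-0.015 -0.01   0.007] t 3.8
t: 4.13
eef_pos: [562.5, -326.7, 98.7]
eef_rot: [-3.13, -1.379, 0.01]
ft_force: [0.6, -0.2, 1.0]
grip_width: 85.0
finger_force: 0.0
[-0.90585003  0.85425651 -1.14066277 -1.68199062  0.90402491  2.89493417]
dpos cm [ 0.48 -0.48  1.75] ang [-0.012 -0.006  0.   ] t 4.1333
dpos cm [-0.31 -0.48  1.9 ] ang [-0.012  0.092 -0.001] t 4.1333
```

```bash
python3 -m pendant '[{"angular":[-0.012,0.05,0],"delta_pos":[0,-0.5,1.8],"fingers":-1},{"angular":[-0.012,0.05,0],"delta_pos":[0,-0.5,1.8],"fingers":-1},{"angular":[-0.012,0.05,0],"delta_pos":[0,-0.5,1.8],"fingers":-1},{"angular":[-0.012,0.05,0],"delta_pos":[0,-0.5,1.8],"fingers":-1}]'
python3 - <<'E'
from h import *
o=env.observe(); print(o['qpos'])
go([580.5,-321.5,95],Rt([1,0.01,-0.1],[0,0,1]))
p,d=grab('top','a.png'); grab('scene')
s=load('scene')[0]
cv2.imwrite('pics/a.png',np.hstack([cv2.resize(p[150:250,310:410],(400,400)),cv2.resize(s[80:190,150:260],(400,400))]))
E
```

```text
t: 4.47
eef_pos: [581.8, -324.7, 98.0]
eef_rot: [3.139, -1.421, 0.016]
ft_force: [0.1, 0.6, -0.8]
grip_width: 85.3
finger_force: 0.0
[-0.8682609   0.92861746 -1.12712178 -1.82237732  0.86884413  2.96171443]
dpos cm [-0.32 -0.32 -0.08] ang [-0.004  0.05   0.001] t 4.4667
```

View pics/a.png

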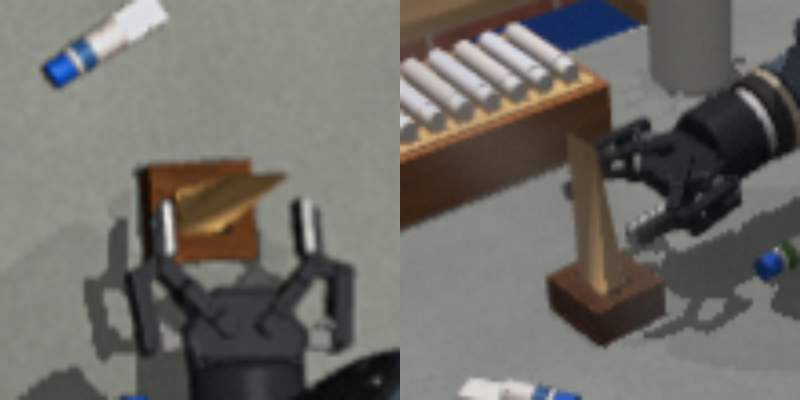

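The fingers straddle the wedge well (blades at (165,230) and (305,225) in the left crop). I'll ease joint 4 off its limit and close.

```bash
python3 -m pendant '[{"angular":[0,-0.04,0],"delta_pos":[0,-0.3,0],"fingers":-1},{"angular":[0,-0.04,0],"delta_pos":[0,-0.3,0],"fingers":-1},{"angular":[0,-0.04,0],"delta_pos":[0,-0.3,0],"fingers":1},{"angular":[0,-0.04,0],"delta_pos":[0,-0.3,0],"fingers":1},{"angular":[0,-0.04,0],"delta_pos":[0,-0.3,0],"fingers":1},{"angular":[0,-0.04,0],"delta_pos":[0,-0.3,0],"fingers":1},{"angular":[0,-0.04,0],"delta_pos":[0,-0.3,0],"fingers":1},{"angular":[0,-0.04,0],"delta_pos":[0,-0.3,0],"fingers":1},{"angular":[0,-0.04,0],"delta_pos":[0,-0.3,0],"fingers":1},{"angular":[0,-0.04,0],"delta_pos":[0,-0.3,0],"fingers":1}]' 50
python3 - <<'E'
from h import *
o=env.observe(); print(o['qpos'],o['ft_force'])
go(o['eef_pos']+[0,0,60],Rt([1,0.01,-0.2],[0,0,1]))
E
```

```text
t: 5.4
eef_pos: [582.2, -321.2, 96.5]
eef_rot: [-3.129, -1.379, 0.003]
ft_force: [-0.5, -1.7, 3.2]
grip_width: 32.7
finger_force: 54.3
[-0.85877822  0.86352431 -1.12545874 -1.69590471  0.85209885  2.92059892] [-0.54424491 -1.69038108  3.20170584]
dpos cm [ 5.89 -0.01 -1.14] ang [-0.005 -0.006 -0.001] t 5.4
```

The wedge is gripped. Joint 3 is close to its fold limit, so I'll fit a quick kinematic model to the logged poses to plan the lift.

```bash
cat > kin.py <<'E'
import numpy as np
from scipy.optimize import least_squares
from scipy.spatial.transform import Rotation as Ro
D=[([-1.31200319e+00,2.38746624e-01,-1.41187918e-02,1.31919050e+00,0,1.57081929],[134.275,-507.184,230.748],[-3.14033,0,.25877]),
([-1.42192948,0.15060813,-0.31900888,1.19292409,0.69293009,1.43015407],[255.5,-382.5,230.7],[-3.14,-0.698,0.256]),
([-1.2016198,0.41725243,-1.04575645,-0.63306225,1.13215813,2.32367836],[432.7,-348.5,128.7],[3.028,-1.25,0.182]),
([-1.08078676,0.90040208,-1.13216963,-1.73247071,1.11777885,2.86119203],[504.8,-360.3,104.3],[3.072,-1.441,0.124]),
([-0.96595582,0.7899837,-1.1399589,-1.59633281,0.96521486,2.8595336],[541.3,-339.5,115.8],[3.118,-1.383,0.05]),
([-0.90585003,0.85425651,-1.14066277,-1.68199062,0.90402491,2.89493417],[562.5,-326.7,98.7],[-3.13,-1.379,0.01]),
([-0.8682609,0.92861746,-1.12712178,-1.82237732,0.86884413,2.96171443],[581.8,-324.7,98.0],[3.139,-1.421,0.016]),
([-0.85877822,0.86352431,-1.12545874,-1.69590471,0.85209885,2.92059892],[582.2,-321.2,96.5],[-3.129,-1.379,0.003])]
A=lambda ax,t:Ro.from_euler(ax,t).as_matrix()
def fk(q,P):
    h,a0,a1,L1,L2,c2,d,e,L6,s6,o6=P
    R=A('z',q[0]);p=np.array([0,0,h])+R@[a0,0,0]
    R=R@A('y',q[1]);p=p+R@[a1,0,L1]
    R=R@A('y',-q[2]);p=p+R@[L2,0,c2]
    R=R@A('y',q[3]);p=p+R@[e,0,0]
    R=R@A('z',q[4]);p=p+R@[d,0,0]
    R=R@A('x',s6*q[5]+o6);p=p+R@[L6,0,0]
    return p,R@np.array([[0,0,1],[0,-1,0],[1,0,0.]]).astype(float)
def fit():
    best=None
    for s6 in(1,-1):
        for o6 in(0,1.57,-1.57,3.14):
            f=lambda x:np.concatenate([np.r_[(fk(q,[*x[:9],s6,x[9]])[0]-p)/5,100*(Ro.from_matrix(fk(q,[*x[:9],s6,x[9]])[1].T@A('xyz',r))).as_rotvec()] for q,p,r in D]+[.01*(np.array(x[:9])-x0)])
            x0=np.array([250,0,0,350,400,0,0,80,150.])
            s=least_squares(f,[*x0,o6])
            if best is None or s.cost<best[0]: best=(s.cost,[*s.x[:9],s6,s.x[9]])
    return best
LO=np.array([-2.66,-1.03,-1.14,-1.82,-1.45,-3.14]);HI=np.array([2.66,1.9,1.46,2.27,1.34,3.14])
def ik(pos,R,q0,P):
    f=lambda q:np.r_[(fk(q,P)[0]-pos),200*Ro.from_matrix(fk(q,P)[1].T@R).as_rotvec()]
    s=least_squares(f,np.clip(q0,LO+.001,HI-.001),bounds=(LO,HI)); return s.x,np.abs(s.fun).max()
if __name__=='__main__':
    c,P=fit(); print(c,np.round(P,2)); np.save('P.npy',P)
    for q,p,r in D: print((fk(q,P)[0]-p).round(1),Ro.from_matrix(fk(q,P)[1].T@A('xyz',r)).as_rotvec().round(3))
    from h import Rt
    q=D[-1][0]
    for dz in range(0,120,10):
      for pt in(.2,.05):
        x,e=ik([582,-321,96.5+dz],Rt([1,0.003,-pt],[0,0,1]),q,P); print(dz,pt,round(e,2),x.round(2))
E
python3 kin.py
```

```text
3.3356035425931907 [194.03  10.15  -5.22 561.67 391.12  29.15  78.38 134.1  228.38   1.
  -3.14]
[-0.4  1.3 -0.2] [0. 0. 0.]
[ 0.2 -1.1 -0.1] [-0.  0. -0.]
[ 0.4 -1.3  0.1] [-0.  0.  0.]
[-0.1  0.2  0.3] [-0.001  0.     0.   ]
[-0.1  0.1 -0.2] [ 0. -0. -0.]
[-0.1  0.1  0. ] [-0. -0.  0.]
[-0.2  0.2  0.2] [-0.001  0.     0.   ]
[-0.2  0.2  0.1] [ 0.001 -0.    -0.   ]
0 0.2 0.0 [-0.85  0.86 -1.13 -1.69  0.83  2.92]
0 0.05 16.97 [-0.88  0.93 -1.11 -1.82  0.91  2.97]
10 0.2 0.0 [-0.85  0.82 -1.13 -1.66  0.83  2.92]
10 0.05 15.68 [-0.88  0.92 -1.11 -1.82  0.9   2.98]
20 0.2 0.0 [-0.85  0.79 -1.13 -1.62  0.83  2.92]
20 0.05 14.33 [-0.87  0.9  -1.12 -1.82  0.9   2.99]
30 0.2 0.0 [-0.85  0.75 -1.13 -1.58  0.83  2.92]
30 0.05 12.92 [-0.87  0.88 -1.12 -1.82  0.89  3.  ]
40 0.2 0.0 [-0.85  0.72 -1.12 -1.55  0.83  2.92]
40 0.05 11.45 [-0.87  0.86 -1.13 -1.82  0.89  3.01]
50 0.2 0.0 [-0.85  0.68 -1.12 -1.51  0.83  2.92]
50 0.05 9.92 [-0.87  0.84 -1.13 -1.82  0.89  3.02]
60 0.2 0.0 [-0.85  0.65 -1.11 -1.46  0.83  2.92]
60 0.05 8.34 [-0.87  0.83 -1.14 -1.82  0.88  3.03]
70 0.2 0.0 [-0.85  0.61 -1.11 -1.42  0.83  2.92]
70 0.05 6.64 [-0.87  0.81 -1.14 -1.82  0.88  3.04]
80 0.2 0.0 [-0.85  0.58 -1.1  -1.38  0.83  2.92]
80 0.05 4.64 [-0.87  0.79 -1.14 -1.82  0.88  3.05]
90 0.2 0.0 [-0.85  0.54 -1.09 -1.34  0.83  2.92]
90 0.05 2.65 [-0.87  0.78 -1.14 -1.82  0.88  3.07]
100 0.2 0.0 [-0.85  0.51 -1.09 -1.3   0.83  2.92]
100 0.05 2.15 [-0.87  0.76 -1.14 -1.82  0.88  3.08]
110 0.2 0.0 [-0.85  0.47 -1.08 -1.25  0.83  2.92]
110 0.05 1.56 [-0.87  0.73 -1.14 -1.79  0.88  3.08]
```

```bash
python3 -m pendant '[{"angular":[0,0,0],"delta_pos":[1,0,-0.19],"fingers":1},{"angular":[0,0,0],"delta_pos":[2.4,0,-0.46],"fingers":1},{"angular":[0,0,0],"delta_pos":[4,0,-0.76],"fingers":1},{"angular":[0,0,0],"delta_pos":[6,0,-1.15],"fingers":1},{"angular":[0,0,0],"delta_pos":[8,0,-1.53],"fingers":1},{"angular":[0,0,0],"delta_pos":[11,0,-2.1],"fingers":1},{"angular":[0,0,0],"delta_pos":[11,0,-2.1],"fingers":1},{"angular":[0,0,0],"delta_pos":[11,0,-2.1],"fingers":1}]'
cat >> h.py <<'E'
M=np.array([599,23.3]);YAW=0.21
ex=np.array([np.cos(YAW),np.sin(YAW)]);ey=np.array([-np.sin(YAW),np.cos(YAW)])
def mw(ox,oy,z): return np.r_[M+ox*ex+oy*ey,z]
E
python3 - <<'E'
from h import *; from kin import ik,fk
P=np.load('P.npy')
o=env.observe(); A=Ro.from_euler('xyz',o['eef_rot']).as_matrix(); print(o['qpos'].round(3),fk(o['qpos'],P)[0]-o['eef_pos'])
Q=np.c_[[0,0,-1],np.r_[np.cross([*ey,0],[0,0,-1])],[*ey,0]]; print(np.linalg.det(Q))
# x->-z, z->ey, y=z cross x
Rtg=Q@A; np.save('Rlay.npy',Rtg); print(Rtg.round(2))
q=o['qpos']
rv=Ro.from_matrix(A.T@Rtg).as_rotvec(); print('rotvec',rv)
q=np.array([-.3,.5,0,1.3,0,2.5])
for oy,z in((-150,90),(-150,1.5),(-38,1.5)):
    for q0 in ([-.3,.5,0,1.3,0,-1.5],[-.3,.5,0,1.3,0,1.5]):
        x,e=ik(mw(-60,oy,z),Rtg,q0,P); print(oy,z,mw(-60,oy,z),e.round(2),x.round(2))
E
```

```text
t: 6.07
eef_pos: [582.6, -321.3, 211.3]
eef_rot: [3.137, -1.382, 0.019]
ft_force: [-0.2, 0.9, -0.1]
grip_width: 32.8
finger_force: 54.2
[-0.858  0.477 -1.07  -1.258  0.852  2.921] [-0.09409145  0.06217865 -1.8269574 ]
1.0
[[-0.21  0.98  0.03]
 [ 0.96  0.21 -0.19]
 [-0.19 -0.01 -0.98]]
rotvec [ 1.08663622 -1.12100801 -1.57770929]
-150 90 [ 571.58713009 -135.9122312    90.        ] 0.0 [-0.14  0.39 -0.19  0.94 -0.18  1.22]
-150 90 [ 571.58713009 -135.9122312    90.        ] 0.0 [-0.14  0.39 -0.19  0.94 -0.18  1.22]
-150 1.5 [ 571.58713009 -135.9122312     1.5       ] 0.0 [-0.14  0.48 -0.31  0.73 -0.18  1.22]
-150 1.5 [ 571.58713009 -135.9122312     1.5       ] 0.0 [-0.14  0.48 -0.31  0.73 -0.18  1.22]
-38 1.5 [548.23962131 -26.37276875   1.5       ] 0.0 [ 0.06  0.45 -0.37  0.74 -0.19  1.41]
-38 1.5 [548.23962131 -26.37276875   1.5       ] 0.0 [ 0.06  0.45 -0.37  0.74 -0.19  1.41]
```

```bash
cat > t.py <<'E'
from h import *
import sys
go(mw(*map(float,sys.argv[1:4])),np.load('Rlay.npy')); o=env.observe(); print(o['qpos'].round(2))
E
python3 t.py -60 -150 180
```

```text
dpos cm [ -3.21 -18.56  -0.23] ang [ 1.087 -1.121 -1.578] t 6.0667
[-0.86  0.48 -1.07 -1.26  0.85  2.92]
```

```bash
python3 -m pendant '[{"angular":[0.55,-0.56,-0.79],"delta_pos":[-1,-9,0],"fingers":1},{"angular":[0.55,-0.56,-0.79],"delta_pos":[-1,-9,0],"fingers":1},{"angular":[0.55,-0.56,-0.79],"delta_pos":[-1,-9,0],"fingers":1},{"angular":[0.55,-0.56,-0.79],"delta_pos":[-1,-9,0],"fingers":1},{"angular":[0.55,-0.56,-0.79],"delta_pos":[-1,-9,0],"fingers":1},{"angular":[0.55,-0.56,-0.79],"delta_pos":[-1,-9,0],"fingers":1},{"angular":[0.55,-0.56,-0.79],"delta_pos":[-1,-9,0],"fingers":1},{"angular":[0.55,-0.56,-0.79],"delta_pos":[-1,-9,0],"fingers":1},{"angular":[0.55,-0.56,-0.79],"delta_pos":[-1,-9,0],"fingers":1},{"angular":[0.55,-0.56,-0.79],"delta_pos":[-1,-9,0],"fingers":1},{"angular":[0.55,-0.56,-0.79],"delta_pos":[-1,-9,0],"fingers":1}]'; python3 t.py -60 -150 140
```

```text
t: 6.98
eef_pos: [579.5, -231.9, 197.3]
eef_rot: [2.704, -0.543, 1.152]
ft_force: [0.5, -0.7, -1.0]
grip_width: 32.6
finger_force: 54.1
dpos cm [ 4.27 -8.12  6.43] ang [ 0.532 -0.564 -0.78 ] t 6.9833
[-0.66  0.19 -0.38  0.63  0.59  1.57]
```

```bash
python3 -m pendant '[{"angular":[0.532,-0.564,-0.78],"delta_pos":[4.3,-8.1,6.4],"fingers":1},{"angular":[0.532,-0.564,-0.78],"delta_pos":[4.3,-8.1,6.4],"fingers":1},{"angular":[0.532,-0.564,-0.78],"delta_pos":[4.3,-8.1,6.4],"fingers":1},{"angular":[0.532,-0.564,-0.78],"delta_pos":[4.3,-8.1,6.4],"fingers":1},{"angular":[0.532,-0.564,-0.78],"delta_pos":[4.3,-8.1,6.4],"fingers":1},{"angular":[0.532,-0.564,-0.78],"delta_pos":[4.3,-8.1,6.4],"fingers":1},{"angular":[0.532,-0.564,-0.78],"delta_pos":[4.3,-8.1,6.4],"fingers":1},{"angular":[0.532,-0.564,-0.78],"delta_pos":[4.3,-8.1,6.4],"fingers":1},{"angular":[0.532,-0.564,-0.78],"delta_pos":[4.3,-8.1,6.4],"fingers":1},{"angular":[0.532,-0.564,-0.78],"delta_pos":[4.3,-8.1,6.4],"fingers":1}]'; python3 t.py -60 -150 12
python3 - <<'E'
from h import *
p,d=grab('top'); s,ds=grab('scene')
o=env.observe(); e=o['eef_pos']
for n,D in(('top',d),('scene',ds)):
    W=world(n,D); q=W-e; a=q[...,0]*ex[0]+q[...,1]*ex[1]; b=q[...,0]*ey[0]+q[...,1]*ey[1]
    for lo,hi in((-100,-75),(-75,-50),(-50,-30),(20,40),(40,60),(60,78),(78,90)):
        m=(D>0)&(abs(a)<25)&(b>lo)&(b<hi)&(q[...,2]>-15)&(q[...,2]<45)
        print(n,lo,hi,m.sum(),(np.c_[a[m],b[m],q[m][:,2]].mean(0).round(1),a[m].min().round(1),a[m].max().round(1),b[m].max().round(1), b[m].min().round(1),) if m.sum() else '')
E
```

```text
t: 7.82
eef_pos: [573.2, -133.5, 138.7]
eef_rot: [-3.125, 0.187, 1.786]
ft_force: [0.0, 0.3, -1.7]
grip_width: 32.8
finger_force: 54.1
dpos cm [ 2.16 -0.   12.49] ang [-0.002 -0.001  0.002] t 7.8167
[-0.13  0.35 -0.11  1.06 -0.18  1.22]
top -100 -75 44 (array([ -1.7, -85.4,  26.8]), np.float64(-13.7), np.float64(17.6), np.float64(-77.8), np.float64(-90.6))
top -75 -50 0 
top -50 -30 0 
top 20 40 0 
top 40 60 0 
top 60 78 0 
top 78 90 0 
scene -100 -75 86 (array([  8.8, -83.1,  21.4]), np.float64(-17.1), np.float64(20.9), np.float64(-75.1), np.float64(-92.0))
scene -75 -50 104 (array([ 11.2, -63.3,  18.7]), np.float64(-16.2), np.float64(21.8), np.float64(-50.1), np.float64(-74.9))
scene -50 -30 46 (array([ 16.4, -41.6,  12.8]), np.float64(5.4), np.float64(20.0), np.float64(-30.9), np.float64(-49.9))
scene 20 40 89 (array([ 4. , 29.7, 10.5]), np.float64(-23.0), np.float64(24.3), np.float64(39.9), np.float64(20.3))
scene 40 60 83 (array([ 3. , 50. ,  7.6]), np.float64(-17.1), np.float64(19.4), np.float64(60.0), np.float64(40.3))
scene 60 78 72 (array([ 1.6, 69.3,  5.2]), np.float64(-18.2), np.float64(19.3), np.float64(77.9), np.float64(60.1))
scene 78 90 10 (array([ 3.5, 79.1,  3.4]), np.float64(-14.4), np.float64(17.4), np.float64(79.9), np.float64(78.0))
```

```bash
python3 -m pendant '[{"angular":[0,0,0],"delta_pos":[0.7,0,4],"fingers":1},{"angular":[0,0,0],"delta_pos":[1.4,0,8],"fingers":1},{"angular":[0,0,0],"delta_pos":[1.9,0,11],"fingers":1},{"angular":[0,0,0],"delta_pos":[2.2,0,12.5],"fingers":1},{"angular":[0,0,0],"delta_pos":[2.25,0,13.0],"fingers":1},{"angular":[0,0,0],"delta_pos":[2.28,0,13.2],"fingers":1},{"angular":[0,0,0],"delta_pos":[2.28,0,13.2],"fingers":1},{"angular":[0,0,0],"delta_pos":[2.28,0,13.2],"fingers":1}]'; python3 t.py -60 -150 2; python3 t.py -60 -40 2
```

```text
t: 8.58
eef_pos: [572.2, -137.9, 9.6]
eef_rot: [-3.134, 0.187, 1.777]
ft_force: [-0.7, -0.5, -0.7]
grip_width: 32.6
finger_force: 54.0
dpos cm [ 0.35 -0.01  0.7 ] ang [ 0.006 -0.002 -0.007] t 8.5833
[-0.14  0.47 -0.3   0.75 -0.18  1.22]
dpos cm [11.15 -0.06 -1.34] ang [ 0.006 -0.002 -0.007] t 8.5833
[-0.14  0.47 -0.3   0.75 -0.18  1.22]
```

```bash
python3 -m pendant '[{"angular":[0,0,0],"delta_pos":[0.07,0,0.4],"fingers":1},{"angular":[0,0,0],"delta_pos":[0.14,0,0.75],"fingers":1},{"angular":[0,0,0],"delta_pos":[0.14,0,0.75],"fingers":1},{"angular":[0,0,0],"delta_pos":[0.14,0,0.75],"fingers":1}]'; python3 t.py -60 -40 2; python3 - <<'E'
from h import *
print(np.mean([env.camera('top') is None or env.observe()['eef_pos'] for i in range(5)],0), env.observe()['ft_force'])
s,ds=grab('scene'); e=env.observe()['eef_pos']
W=world('scene',ds); q=W-[e[0],e[1],0]; a=q[...,:2]@ex; b=q[...,:2]@ey
for b0 in range(25,86,10):
    m=(ds>0)&(abs(a)<15)&(abs(b-b0)<5); print(b0,m.sum(),q[m][:,2].mean().round(1),'expect flat',(4+25*(79.5-b0)/170))
m=(ds>0)&(abs(a)<10)&(b>-85)&(b<-75); print(q[m][:,2].mean(),'exp heel', 4+25*160/170.)
E
```

```text
t: 8.92
eef_pos: [571.7, -137.5, 1.1]
eef_rot: [-3.133, 0.187, 1.779]
ft_force: [0.9, 0.5, 0.4]
grip_width: 32.6
finger_force: 54.3
dpos cm [10.94 -0.02 -2.16] ang [ 0.005 -0.002 -0.006] t 8.9167
[-0.14  0.48 -0.31  0.73 -0.18  1.22]
[ 571.55343808 -137.4450441     1.01537969] [ 0.61699443 -0.2344841   1.64107265]
25 125 331.0 expect flat 12.014705882352942
35 89 230.0 expect flat 10.544117647058822
45 68 307.5 expect flat 9.073529411764707
55 92 265.9 expect flat 7.602941176470589
65 158 233.1 expect flat 6.132352941176471
75 176 231.2 expect flat 4.661764705882353
85 135 243.9 expect flat 3.1911764705882355
28.19847494573409 exp heel 27.529411764705884
```

```bash
python3 -m pendant '[{"angular":[0,0,0],"delta_pos":[2.7,0,-0.52],"fingers":1},{"angular":[0,0,0],"delta_pos":[5.4,0,-1.04],"fingers":1},{"angular":[0,0,0],"delta_pos":[7.2,0,-1.39],"fingers":1},{"angular":[0,0,0],"delta_pos":[9,0,-1.73],"fingers":1},{"angular":[0,0,0],"delta_pos":[10.8,0,-2.08],"fingers":1},{"angular":[0,0,0],"delta_pos":[10.8,0,-2.08],"fingers":1},{"angular":[0,0,0],"delta_pos":[10.8,0,-2.08],"fingers":1}]'; python3 t.py -60 -40 2; python3 - <<'E'
from h import *
p,d=grab('top'); s,ds=grab('scene')
cv2.imwrite('pics/b.png',np.hstack([cv2.resize(p[140:260,190:310],(400,400)),cv2.resize(s[160:280,190:310],(400,400))]))
E
```

```text
t: 9.8
eef_pos: [548.4, -29.0, 1.0]
eef_rot: [-3.131, 0.186, 1.781]
ft_force: [-0.5, 1.9, -0.7]
grip_width: 32.9
finger_force: 55.1
dpos cm [ 0.04  0.04 -0.11] ang [ 0.004 -0.003 -0.003] t 9.8
[ 0.05  0.45 -0.37  0.74 -0.19  1.41]
```

View pics/b.png

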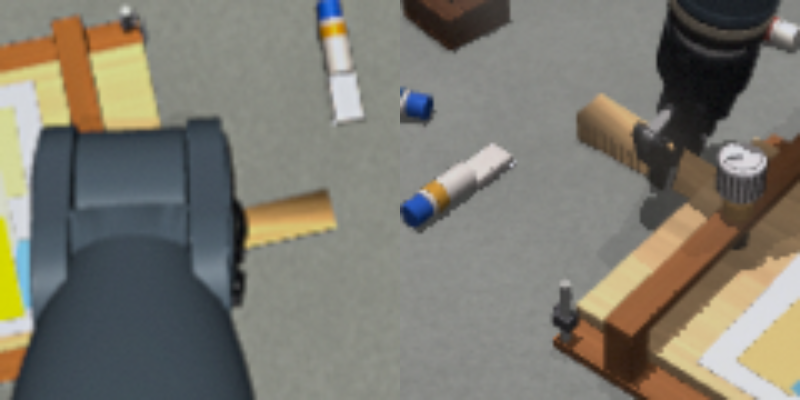

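The wedge lies flat with its tip about 40 mm under the board. The heel is at (335,205) in the left crop, clear of the tube. I'll release and regrasp near the heel.

```bash
python3 -m pendant '[{"angular":[0,0,0],"delta_pos":[0,0,0],"fingers":-0.3},{"angular":[0,0,0],"delta_pos":[0,0,0],"fingers":-0.3},{"angular":[0,0,0],"delta_pos":[0,0,0],"fingers":-0.3},{"angular":[0,0,0],"delta_pos":[0,0,0],"fingers":-0.3},{"angular":[0,0,0],"delta_pos":[-0.6,0,-3],"fingers":-0.3},{"angular":[0,0,0],"delta_pos":[-0.95,0,-5],"fingers":-0.3},{"angular":[0,0,0],"delta_pos":[-0.95,0,-5],"fingers":-0.3},{"angular":[0,0,0],"delta_pos":[-0.95,0,-5],"fingers":-0.3}]'; python3 - <<'E'
from h import *
go(mw(-60,-103,50),down(1.78)); go(mw(-60,-103,3),down(1.78))
E
```

```text
t: 10.57
eef_pos: [550.3, -30.0, 53.2]
eef_rot: [-3.134, 0.187, 1.778]
ft_force: [-0.1, 0.3, -0.2]
grip_width: 55.7
finger_force: 0.0
dpos cm [-5.94 -0.09  1.45] ang [-0.007  0.187 -0.003] t 10.5667
dpos cm [-5.07 -0.06  6.07] ang [-0.007  0.187 -0.003] t 10.5667
```

```bash
python3 -m pendant '[{"angular":[-0.007,0.187,-0.003],"delta_pos":[-3,-0.1,0.7],"fingers":-0.3},{"angular":[-0.007,0.187,-0.003],"delta_pos":[-5.94,-0.1,1.45],"fingers":-0.3},{"angular":[-0.007,0.187,-0.003],"delta_pos":[-5.94,-0.1,1.45],"fingers":-0.3},{"angular":[-0.007,0.187,-0.003],"delta_pos":[-5.94,-0.1,1.45],"fingers":-0.3}]'; python3 - <<'E'
from h import *
go(mw(-60,-103,3),down(1.78))
s,ds=grab('scene'); p,d=grab('top')
for n,D in(('scene',ds),('top',d)):
    W=world(n,D); q=W[...,:2]-M; a=q@ex; b=q@ey
    m=(D>0)&(b<-105)&(b>-145)&(abs(a+60)<30)&(W[...,2]>20)&(W[...,2]<33); print(n,m.sum(),a[m].min(),a[m].max(),b[m].min(),W[m][:,2].max())
E
```

```text
t: 10.9
eef_pos: [560.2, -92.1, 47.5]
eef_rot: [-3.137, -0.001, 1.776]
ft_force: [1.0, -0.5, -0.3]
grip_width: 55.6
finger_force: 0.0
dpos cm [0.17 0.22 4.45] ang [-0.005 -0.001 -0.004] t 10.9
scene 63 -77.85317714073135 -41.457942343689346 -131.69185111015128 32.29060942171815Traceback (most recent call last):
  File "<stdin>", line 6, in <module>
    return umr_minimum(a, axis, None, out, keepdims, initial, where)
ValueError: zero-size array to reduction operation minimum which has no identity
```

```bash
python3 -m pendant '[{"angular":[0,0,0],"delta_pos":[0.1,0.1,2.5],"fingers":-0.3},{"angular":[0,0,0],"delta_pos":[0.1,0.1,4.0],"fingers":-0.3},{"angular":[0,0,0],"delta_pos":[0.1,0.1,4.4],"fingers":-0.3},{"angular":[0,0,0],"delta_pos":[0.1,0.1,4.4],"fingers":1},{"angular":[0,0,0],"delta_pos":[0.1,0.1,4.4],"fingers":1},{"angular":[0,0,0],"delta_pos":[0.1,0.1,4.4],"fingers":1},{"angular":[0,0,0],"delta_pos":[0.1,0.1,4.4],"fingers":1},{"angular":[0,0,0],"delta_pos":[0.1,0.1,4.4],"fingers":1}]' 50; python3 - <<'E'
from h import *
go(mw(-60,-35,3),down(1.78))
o=env.observe(); print((o['eef_pos'][:2]-M)@ey)
E
```

```text
t: 11.67
eef_pos: [561.8, -88.6, 5.5]
eef_rot: [-3.14, 0.0, 1.781]
ft_force: [-0.5, -0.4, -0.9]
grip_width: 33.0
finger_force: 50.2
dpos cm [ 6.67 -0.03  0.25] ang [-0.002  0.     0.001] t 11.6667
-101.66188656569783
```

```bash
python3 -m pendant '[{"angular":[0,0,0],"delta_pos":[1,0,0.1],"fingers":1},{"angular":[0,0,0],"delta_pos":[2,0,0.1],"fingers":1},{"angular":[0,0,0],"delta_pos":[3,0,0.1],"fingers":1},{"angular":[0,0,0],"delta_pos":[4,0,0.1],"fingers":1},{"angular":[0,0,0],"delta_pos":[5,0,0.1],"fingers":1},{"angular":[0,0,0],"delta_pos":[6,0,0.1],"fingers":1},{"angular":[0,0,0],"delta_pos":[6.6,0,0.1],"fingers":1},{"angular":[0,0,0],"delta_pos":[6.6,0,0.1],"fingers":1},{"angular":[0,0,0],"delta_pos":[6.6,0,0.1],"fingers":1}]'; cat > ht.py <<'E'
from h import *
import sys
np.set_printoptions(linewidth=200,suppress=True)
o=env.observe(); e=(o['eef_pos'][:2]-M); print('tcp ox,oy',e@ex,e@ey,o['eef_pos'][2])
for n in('top','scene'):
    P=[];D=[]
    for i in range(8):
        p,d=env.camera(n);P.append(p.astype(float));D.append(np.where(d>0,d,np.nan))
    p=np.mean(P,0).astype(np.uint8);d=np.nanmedian(D,0);W=world(n,d);q=W[...,:2]-M;a=q@ex;b=q@ey
    m=(a>60)&(a<116)&(b>2)&(b<40)&(W[...,2]>15)&(W[...,2]<45)
    c=np.polyfit(b[m],W[m][:,2],1); print(n,'edge z (front)',c[1].round(2),'slope',c[0].round(4),m.sum())
    m=(a>112)&(a<140)&(b>-25)&(b<-1)&(W[...,2]>24)&(W[...,2]<36.5); print(n,'blade',m.sum(),np.c_[a[m],b[m],W[m][:,2]].round(1).tolist())
cv2.imwrite('pics/'+sys.argv[1],cv2.resize(p[235:275,222:275],None,fx=14,fy=14,interpolation=cv2.INTER_CUBIC))
print(env.observe()['t'])
E
python3 ht.py e1.png
```

```text
t: 12.42
eef_pos: [548.6, -23.3, 5.1]
eef_rot: [-3.141, -0.0, 1.781]
ft_force: [0.5, 2.6, 8.3]
grip_width: 33.0
finger_force: 51.4
tcp ox,oy -59.00177931236462 -35.051522422269514 5.122459521489979
top edge z (front) 30.56 slope -0.0283 220
top blade 7 [[139.8, -2.6, 32.8], [136.0, -4.8, 33.8], [133.6, -4.2, 31.7], [130.8, -3.6, 31.3], [127.6, -3.0, 32.7], [124.6, -2.4, 32.9], [123.6, -5.3, 34.7]]
scene edge z (front) 30.78 slope -0.0305 182
scene blade 4 [[120.3, -3.2, 32.2], [134.3, -4.3, 32.7], [138.5, -4.0, 32.8], [136.2, -2.7, 31.7]]
13.2167
```

View pics/e1.png

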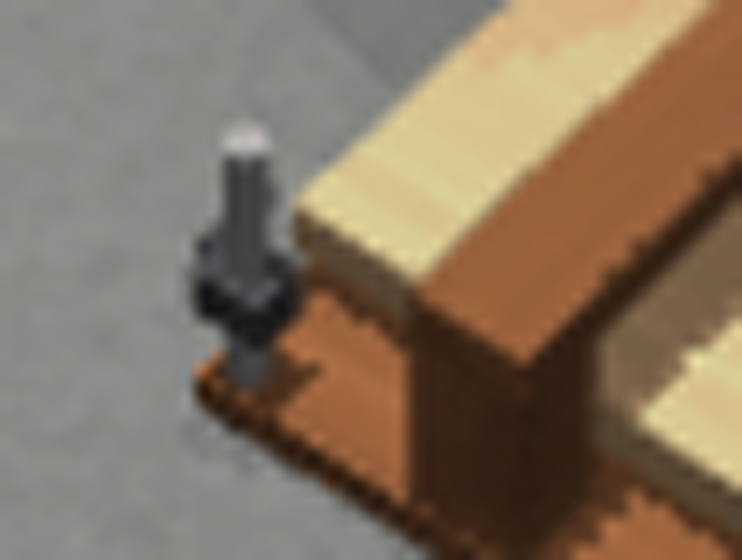

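The edge is about 1 mm below the blade: the board corner at (300,210) against the blade left of it. I'll push in 7 mm more, release and measure again.

```bash
python3 -m pendant '[{"angular":[0,0,0],"delta_pos":[0.4,0,0],"fingers":1},{"angular":[0,0,0],"delta_pos":[0.7,0,0],"fingers":1},{"angular":[0,0,0],"delta_pos":[0.7,0,0],"fingers":1},{"angular":[0,0,0],"delta_pos":[0.7,0,0],"fingers":-0.3},{"angular":[0,0,0],"delta_pos":[0.7,0,0],"fingers":-0.3},{"angular":[0,0,0],"delta_pos":[0.7,0,0],"fingers":-0.3},{"angular":[0,0,0],"delta_pos":[0.7,0,0],"fingers":-0.3}]'; python3 ht.py e2.png
```

```text
t: 13.8
eef_pos: [545.9, -17.0, 3.7]
eef_rot: [-3.138, -0.001, 1.781]
ft_force: [0.3, 0.3, 0.3]
grip_width: 55.5
finger_force: 0.0
tcp ox,oy -60.29738646019669 -28.383097971862725 3.7317034769538786
top edge z (front) 31.87 slope -0.0493 210
top blade 7 [[139.7, -2.6, 33.4], [136.4, -4.8, 32.1], [133.4, -4.2, 32.5], [130.4, -3.6, 33.0], [127.7, -3.0, 31.9], [124.6, -2.4, 33.1], [124.0, -5.2, 32.8]]
scene edge z (front) 31.72 slope -0.037 185
scene blade 4 [[120.6, -2.9, 32.6], [134.6, -4.0, 33.1], [138.5, -4.0, 32.8], [136.4, -2.5, 32.0]]
14.6
```

Edge about 31.8 mm, blade middle about 31.7 mm: level, with the wedge released. Next is the knob.

```bash
python3 -m pendant '[{"angular":[0,0,0],"delta_pos":[0,0,-2],"fingers":-0.3},{"angular":[0,0,0],"delta_pos":[0,0,-5],"fingers":-0.3},{"angular":[0,0,0],"delta_pos":[0,0,-9],"fingers":-0.3},{"angular":[0,0,0],"delta_pos":[0,0,-13],"fingers":-0.6},{"angular":[0,0,0],"delta_pos":[0,0,-16],"fingers":-0.6},{"angular":[0,0,0],"delta_pos":[0,0,-16],"fingers":-0.6}]'; python3 - <<'E'
from h import *
o=env.observe(); print(o['qpos'].round(2))
go([586.4,82,150],down(1.78))
E
```

```text
t: 15.1
eef_pos: [549.7, -17.2, 170.3]
eef_rot: [3.135, 0.002, 1.781]
ft_force: [1.3, 0.4, 1.0]
grip_width: 68.3
finger_force: 0.0
[-0.03  0.3  -0.08  1.18 -0.    1.33]
dpos cm [8.94 5.64 2.05] ang [0.006 0.002 0.001] t 15.1
```

```bash
python3 -m pendant '[{"angular":[0,0,-1.43],"delta_pos":[8.9,5.6,2],"fingers":-0.6},{"angular":[0,0,-1.43],"delta_pos":[8.9,5.6,2],"fingers":-0.6},{"angular":[0,0,-1.43],"delta_pos":[8.9,5.6,2],"fingers":-0.6},{"angular":[0,0,-1.43],"delta_pos":[8.9,5.6,2],"fingers":-0.6},{"angular":[0,0,-1.43],"delta_pos":[8.9,5.6,2],"fingers":-0.6},{"angular":[0,0,-1.43],"delta_pos":[8.9,5.6,2],"fingers":-0.6},{"angular":[0,0,-1.43],"delta_pos":[8.9,5.6,2],"fingers":-0.6},{"angular":[0,0,-1.43],"delta_pos":[8.9,5.6,2],"fingers":-0.6},{"angular":[0,0,-1.43],"delta_pos":[8.9,5.6,2],"fingers":-0.6},{"angular":[0,0,-1.43],"delta_pos":[8.9,5.6,2],"fingers":-0.6},{"angular":[0,0,-1.43],"delta_pos":[8.9,5.6,2],"fingers":-0.6},{"angular":[0,0,-1.43],"delta_pos":[8.9,5.6,2],"fingers":-0.6}]'
for i in 1 2; do python3 -m pendant '[{"angular":[0,0,-1.43],"delta_pos":[0,0,0],"fingers":-0.6},{"angular":[0,0,-1.43],"delta_pos":[0,0,0],"fingers":-0.6},{"angular":[0,0,-1.43],"delta_pos":[0,0,0],"fingers":-0.6},{"angular":[0,0,-1.43],"delta_pos":[0,0,0],"fingers":-0.6},{"angular":[0,0,-1.43],"delta_pos":[0,0,0],"fingers":-0.6},{"angular":[0,0,-1.43],"delta_pos":[0,0,0],"fingers":-0.6},{"angular":[0,0,-1.43],"delta_pos":[0,0,0],"fingers":-0.6},{"angular":[0,0,-1.43],"delta_pos":[0,0,0],"fingers":-0.6},{"angular":[0,0,-1.43],"delta_pos":[0,0,0],"fingers":-0.6},{"angular":[0,0,-1.43],"delta_pos":[0,0,0],"fingers":-0.6},{"angular":[0,0,-1.43],"delta_pos":[0,0,0],"fingers":-0.6},{"angular":[0,0,-1.43],"delta_pos":[0,0,0],"fingers":-0.6}]' | head -3; done
python3 - <<'E'
from h import *
o=env.observe(); print(o['qpos'].round(2))
S=world('scene',grab('scene')[1]); m=(np.hypot(S[...,0]-586,S[...,1]-82)<24)&(S[...,2]>112)&(S[...,2]<125); print('knob',m.sum(),S[m].mean(0),S[m].max(0),S[m].min(0))
go([586.4,82,91],down(o['eef_rot'][2]))
E
```

```text
t: 16.1
eef_pos: [582.6, 81.6, 143.3]
eef_rot: [-3.142, -0.004, -3.065]
ft_force: [-0.6, 0.0, 0.3]
grip_width: 68.2
finger_force: 0.0
t: 17.1
eef_pos: [582.6, 81.5, 143.3]
eef_rot: [3.138, -0.001, -1.636]
t: 18.1
eef_pos: [582.6, 81.5, 143.3]
eef_rot: [3.141, 0.004, -0.206]
[ 0.14  0.39 -0.02  1.16  0.   -2.8 ]
knob 144 [589.45340106  84.77142103 119.45966574] [605.19746709 101.63178189 123.98975916] [570.00991717  64.82174757 112.48622016]
dpos cm [ 0.38 -0.13  5.23] ang [0.001 0.004 0.   ] t 18.15
```

```bash
python3 -m pendant '[{"angular":[0,0,0],"delta_pos":[0.42,-0.13,0],"fingers":-0.6},{"angular":[0,0,0],"delta_pos":[0.42,-0.13,2.5],"fingers":-0.6},{"angular":[0,0,0],"delta_pos":[0.42,-0.13,4.5],"fingers":-0.6},{"angular":[0,0,0],"delta_pos":[0.42,-0.13,5.2],"fingers":-0.6},{"angular":[0,0,0],"delta_pos":[0.42,-0.13,5.2],"fingers":0.5},{"angular":[0,0,0],"delta_pos":[0.42,-0.13,5.2],"fingers":1},{"angular":[0,0,0],"delta_pos":[0.42,-0.13,5.2],"fingers":1},{"angular":[0,0,0],"delta_pos":[0.42,-0.13,5.2],"fingers":1},{"angular":[0,0,0],"delta_pos":[0.42,-0.13,5.2],"fingers":1}]' 40; python3 -c "
from h import *
o=env.observe();print(o['qpos'].round(3),o['ft_force'],o['ft_torque'])"
```

```text
t: 18.9
eef_pos: [587.8, 82.3, 92.9]
eef_rot: [-3.141, 0.001, -0.213]
ft_force: [-0.1, 2.4, 2.5]
grip_width: 34.8
finger_force: 40.2
[ 1.390e-01  4.300e-01 -9.500e-02  1.047e+00  1.000e-03 -2.790e+00] [-0.0910837   2.39100624  2.51080973] [ 0.48113574  0.08361589 -0.00815293]
```

```bash
python3 -m pendant '[{"angular":[0,0,0.12],"delta_pos":[0,0,0.017],"fingers":1},{"angular":[0,0,0.24],"delta_pos":[0,0,0.034],"fingers":1},{"angular":[0,0,0.36],"delta_pos":[0,0,0.051],"fingers":1},{"angular":[0,0,0.48],"delta_pos":[0,0,0.069],"fingers":1},{"angular":[0,0,0.6],"delta_pos":[0,0,0.086],"fingers":1},{"angular":[0,0,0.72],"delta_pos":[0,0,0.103],"fingers":1},{"angular":[0,0,0.84],"delta_pos":[0,0,0.12],"fingers":1},{"angular":[0,0,0.96],"delta_pos":[0,0,0.137],"fingers":1},{"angular":[0,0,1.08],"delta_pos":[0,0,0.155],"fingers":1},{"angular":[0,0,1.2],"delta_pos":[0,0,0.172],"fingers":1},{"angular":[0,0,1.32],"delta_pos":[0,0,0.189],"fingers":1},{"angular":[0,0,1.44],"delta_pos":[0,0,0.206],"fingers":1}]'; python3 -c "
from h import *
o=env.observe();print(o['qpos'].round(3),o['ft_torque'])"
```

```text
t: 19.9
eef_pos: [585.8, 81.0, 90.7]
eef_rot: [3.137, -0.002, -1.659]
ft_force: [-8.4, -3.8, 9.4]
grip_width: 34.8
finger_force: 41.0
[ 1.380e-01  4.310e-01 -1.000e-01  1.045e+00 -1.000e-03 -1.344e+00] [-0.68908086  1.72294884  0.0467315 ]
```

```bash
for i in 1 2 3; do python3 -m pendant '[{"angular":[0,0,0.12],"delta_pos":[0,0,0.017],"fingers":1},{"angular":[0,0,0.24],"delta_pos":[0,0,0.034],"fingers":1},{"angular":[0,0,0.36],"delta_pos":[0,0,0.051],"fingers":1},{"angular":[0,0,0.48],"delta_pos":[0,0,0.069],"fingers":1},{"angular":[0,0,0.6],"delta_pos":[0,0,0.086],"fingers":1},{"angular":[0,0,0.72],"delta_pos":[0,0,0.103],"fingers":1},{"angular":[0,0,0.84],"delta_pos":[0,0,0.12],"fingers":1},{"angular":[0,0,0.96],"delta_pos":[0,0,0.137],"fingers":1},{"angular":[0,0,1.08],"delta_pos":[0,0,0.155],"fingers":1},{"angular":[0,0,1.2],"delta_pos":[0,0,0.172],"fingers":1},{"angular":[0,0,1.32],"delta_pos":[0,0,0.189],"fingers":1},{"angular":[0,0,1.43],"delta_pos":[0,0,0.206],"fingers":1}]'; python3 -c "
from h import *
o=env.observe();print(o['qpos'].round(3)[5],o['ft_torque'])"; done
```

```text
t: 20.9
eef_pos: [584.1, 82.7, 88.6]
eef_rot: [3.14, -0.007, -3.088]
ft_force: [-14.2, 5.2, 13.1]
grip_width: 35.0
finger_force: 41.4
0.086 [1.10551857 2.79997052 0.01311863]
t: 21.9
eef_pos: [585.6, 84.5, 86.6]
eef_rot: [-3.138, -0.005, 1.766]
ft_force: [-8.5, 13.0, 8.6]
grip_width: 34.9
finger_force: 41.0
1.516 [ 2.59943678e+00  1.65509466e+00 -7.93459842e-04]
t: 22.9
eef_pos: [587.7, 83.3, 84.7]
eef_rot: [-3.139, 0.0, 0.335]
ft_force: [-0.0, 6.4, 3.1]
grip_width: 34.7
finger_force: 40.4
2.946 [1.21551804 0.15498005 0.02191248]
```

```bash
python3 -m pendant '[{"angular":[0,0,0],"delta_pos":[0,0,0],"fingers":-0.6},{"angular":[0,0,0],"delta_pos":[0,0,0],"fingers":-0.6},{"angular":[0,0,0],"delta_pos":[0,0,0],"fingers":-0.6},{"angular":[0,0,-1.05],"delta_pos":[0,0,0],"fingers":-0.6},{"angular":[0,0,-1.05],"delta_pos":[0,0,0],"fingers":-0.6},{"angular":[0,0,-1.05],"delta_pos":[0,0,0],"fingers":-0.6},{"angular":[0,0,-1.05],"delta_pos":[0,0,0],"fingers":-0.6},{"angular":[0,0,-1.05],"delta_pos":[0,0,0],"fingers":-0.6},{"angular":[0,0,-1.05],"delta_pos":[0,0,0],"fingers":-0.6},{"angular":[0,0,-1.05],"delta_pos":[0,0,0],"fingers":-0.6},{"angular":[0,0,-1.05],"delta_pos":[0,0,0],"fingers":-0.6},{"angular":[0,0,-1.05],"delta_pos":[0,0,0],"fingers":-0.6}]'
python3 -m pendant '[{"angular":[0,0,-1.35],"delta_pos":[0,0,0],"fingers":-0.6},{"angular":[0,0,-1.35],"delta_pos":[0,0,0],"fingers":-0.6},{"angular":[0,0,-1.35],"delta_pos":[0,0,0],"fingers":-0.6},{"angular":[0,0,-1.35],"delta_pos":[0,0,0],"fingers":-0.6},{"angular":[0,0,-1.35],"delta_pos":[0,0,0],"fingers":-0.6},{"angular":[0,0,-1.35],"delta_pos":[0,0,0],"fingers":-0.6},{"angular":[0,0,-1.35],"delta_pos":[0,0,0],"fingers":-0.6},{"angular":[0,0,-1.35],"delta_pos":[0,0,0],"fingers":-0.6},{"angular":[0,0,-1.35],"delta_pos":[0,0,0],"fingers":-0.6},{"angular":[0,0,-1.35],"delta_pos":[0,0,0],"fingers":-0.6},{"angular":[0,0,-1.35],"delta_pos":[0,0,0],"fingers":-0.6},{"angular":[0,0,-1.35],"delta_pos":[0,0,0],"fingers":-0.6}]'
python3 - <<'E'
from h import *
o=env.observe(); print(o['qpos'].round(2)); go([585.8,82.8,83],down(o['eef_rot'][2]))
S=world('scene',grab('scene')[1]); m=(np.hypot(S[...,0]-586,S[...,1]-82)<17)&(S[...,2]>100)&(S[...,2]<125); print('knob',m.sum(),np.percentile(S[m][:,2],[10,50,75,90,95]))
E
```

```text
t: 23.9
eef_pos: [587.1, 81.6, 83.5]
eef_rot: [-3.139, 0.001, 1.4]
ft_force: [-0.2, 0.2, -0.1]
grip_width: 68.0
finger_force: 0.0
t: 24.9
eef_pos: [587.1, 81.6, 83.5]
eef_rot: [-3.14, -0.003, 2.747]
ft_force: [-1.1, 0.1, -0.8]
grip_width: 68.3
finger_force: 0.0
[ 0.14  0.44 -0.11  1.03 -0.    0.53]
dpos cm [0.16 0.06 0.05] ang [-0.002 -0.003  0.   ] t 24.9
knob 57 [109.958924   112.44490457 113.1706609  113.68943271 114.27252504]
```

```bash
python3 -m pendant '[{"angular":[0,0,0],"delta_pos":[0.16,0.06,0],"fingers":0.5},{"angular":[0,0,0],"delta_pos":[0.16,0.06,0],"fingers":1},{"angular":[0,0,0],"delta_pos":[0.16,0.06,0],"fingers":1},{"angular":[0,0,0],"delta_pos":[0.16,0.06,0],"fingers":1},{"angular":[0,0,0],"delta_pos":[0.16,0.06,0],"fingers":1},{"angular":[0,0,0],"delta_pos":[0.16,0.06,0],"fingers":1}]' 40
python3 -m pendant '[{"angular":[0,0,0.12],"delta_pos":[0,0,0.017],"fingers":1},{"angular":[0,0,0.24],"delta_pos":[0,0,0.034],"fingers":1},{"angular":[0,0,0.36],"delta_pos":[0,0,0.051],"fingers":1},{"angular":[0,0,0.48],"delta_pos":[0,0,0.069],"fingers":1},{"angular":[0,0,0.6],"delta_pos":[0,0,0.086],"fingers":1},{"angular":[0,0,0.72],"delta_pos":[0,0,0.103],"fingers":1},{"angular":[0,0,0.84],"delta_pos":[0,0,0.12],"fingers":1},{"angular":[0,0,0.96],"delta_pos":[0,0,0.137],"fingers":1},{"angular":[0,0,1.08],"delta_pos":[0,0,0.155],"fingers":1},{"angular":[0,0,1.2],"delta_pos":[0,0,0.172],"fingers":1},{"angular":[0,0,1.32],"delta_pos":[0,0,0.189],"fingers":1},{"angular":[0,0,1.44],"delta_pos":[0,0,0.206],"fingers":1}]'; python3 -c "
from h import *
o=env.observe();print(o['qpos'].round(3)[5],o['ft_torque'])"
```

```text
t: 25.45
eef_pos: [585.7, 83.0, 83.6]
eef_rot: [-3.14, -0.003, 2.74]
ft_force: [-2.8, -0.7, 4.5]
grip_width: 35.0
finger_force: 39.7
t: 26.45
eef_pos: [586.0, 83.2, 81.7]
eef_rot: [-3.139, 0.001, 1.295]
ft_force: [-1.6, 0.6, 5.1]
grip_width: 35.0
finger_force: 39.8
1.987 [-0.13337287  0.33167736  0.69783217]
```

```bash
for i in 1 2 3 4; do python3 -m pendant '[{"angular":[0,0,0.07],"delta_pos":[0,0,0.01],"fingers":1},{"angular":[0,0,0.14],"delta_pos":[0,0,0.02],"fingers":1}]' | sed -n '1p;3,4p'; python3 -c "
from h import *
o=env.observe();print(o['qpos'].round(3)[5],o['ft_torque'].round(3))"; done
```

```text
t: 26.62
eef_rot: [-3.139, 0.001, 1.158]
ft_force: [-3.7, -3.4, 4.7]
2.125 [-0.852  0.619  0.767]
t: 26.78
eef_rot: [-3.14, 0.001, 1.018]
ft_force: [-0.1, 1.7, 4.6]
2.264 [ 0.535 -0.24   0.775]
t: 26.95
eef_rot: [-3.14, 0.001, 0.878]
ft_force: [0.8, 1.1, 4.4]
2.404 [-0.016  0.162  0.874]
t: 27.12
eef_rot: [-3.14, 0.001, 0.738]
ft_force: [-0.5, -0.9, 4.6]
2.544 [-0.142  0.245  0.67 ]
```

The torque has risen from 0.05 to about 0.75 N m and holds there, so the knob is on its stop and the grip is slipping. I'll release, lift and check.

```bash
python3 -m pendant '[{"angular":[0,0,0],"delta_pos":[0,0,0],"fingers":-0.6},{"angular":[0,0,0],"delta_pos":[0,0,0],"fingers":-0.6},{"angular":[0,0,0],"delta_pos":[0,0,0],"fingers":-0.6},{"angular":[0,0,0],"delta_pos":[0,0,-3],"fingers":-0.6},{"angular":[0,0,0],"delta_pos":[0,0,-6],"fingers":-0.6},{"angular":[0,0,0],"delta_pos":[0,0,-10],"fingers":-0.6},{"angular":[0,0,0],"delta_pos":[-10,0,-14],"fingers":-0.6},{"angular":[0,0,0],"delta_pos":[-10,0,-14],"fingers":-0.6},{"angular":[0,0,0],"delta_pos":[-10,0,-14],"fingers":-0.6},{"angular":[0,0,0],"delta_pos":[-10,0,-14],"fingers":-0.6},{"angular":[0,0,0],"delta_pos":[-10,0,-14],"fingers":-0.6}]'; python3 ht.py f.png; python3 - <<'E'
from h import *
s,d=grab('scene','g0.png'); S=world('scene',d); m=(np.hypot(S[...,0]-587,S[...,1]-83)<12)&(S[...,2]>95)&(S[...,2]<125); print('knob',m.sum(),np.median(S[m][:,2]))
cv2.imwrite('pics/g.png',cv2.resize(s[160:290,200:350],None,fx=4,fy=4,interpolation=cv2.INTER_CUBIC))
E
```

```text
t: 28.03
eef_pos: [512.3, 15.0, 221.8]
eef_rot: [-3.141, 0.001, 0.74]
ft_force: [0.6, -0.2, 0.2]
grip_width: 68.1
finger_force: 0.0
tcp ox,oy -86.54459219623035 9.993117751951443 221.75248742995925
top edge z (front) 31.61 slope -0.0404 240
top blade 6 [[136.4, -4.8, 32.0], [133.8, -4.2, 30.7], [130.4, -3.6, 33.1], [127.7, -3.0, 31.8], [124.7, -2.4, 32.4], [124.0, -5.2, 33.0]]
scene edge z (front) 31.74 slope -0.0465 185
scene blade 4 [[120.7, -2.8, 32.8], [134.6, -4.1, 33.0], [138.1, -4.3, 32.3], [136.8, -2.2, 32.6]]
28.8333
knob 51 111.34717904377887
```

View pics/g.png

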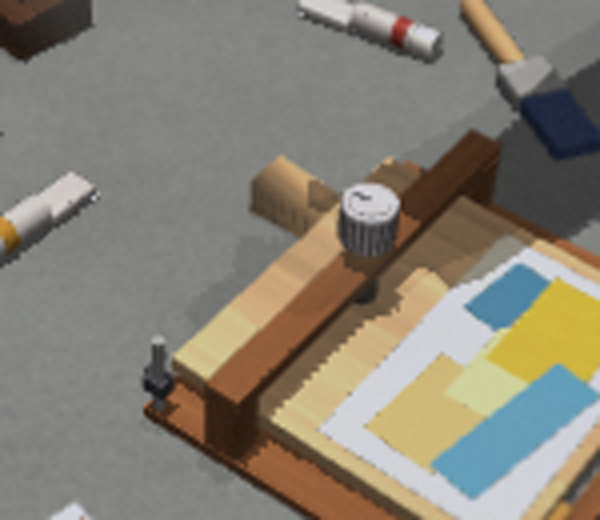

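```bash
python3 - <<'E'
from h import *
for n in('top','scene'):
    d1=np.load(n+'_avg.npz')['d']; d2=np.nanmedian([np.where((x:=env.camera(n)[1])>0,x,np.nan) for i in range(8)],0)
    for d in(d1,d2):
        W=world(n,d); m=(np.hypot(W[...,0]-587,W[...,1]-83)<13)&(W[...,2]>102)&(W[...,2]<126); print(n,m.sum(),np.median(W[m][:,2]),W[m].mean(0))
E
```

```text
top 75 121.00901720973421 [586.81650437  82.98035291 121.01782462]
top 0 nan [nan nan nan]
scene 64 121.21403645885226 [587.38872007  83.53692691 121.15781923]
scene 67 111.33262425497355 [587.36509713  83.77107419 111.27728551]
  return _methods._mean(a, axis=axis, dtype=dtype,
  ret = ret.dtype.type(ret / rcount)
<stdin>:5: RuntimeWarning: Mean of empty slice.
  ret = um.true_divide(
```

```bash
python3 -c "
from rig import env
print(env.finish_job())"
```

```text
the job is handed in; nothing more can be done
None
```

The job is handed in: the wedge lies under the board, released, with the front edge measured at about 31.7 mm against the blade's middle at about 31.7 mm. The clamp knob was turned until it held against its stop at about 0.75 N m. I take that as home, since its measured sink of 9.9 mm alone only puts the screw between 6.9 rad and the stop.

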